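# Close the transport canister, then lift its outer lid alone

## Robot

A 7-joint arm with a two-finger parallel gripper is mounted at the origin on the work surface. World frame = base frame: x ahead of the robot, y to its left, z up, the work surface at z = 0. Lengths are in m, angles in rad, forces in N, time in s.
With the tool pointing down it reaches from about 0.4 to 0.85 m from the base axis. Payload 10.4 kg.
Tool frame: the origin (TCP) lies on the centre line of the jaws, within the pads' length; the fingertips stand 8 mm ahead of it and the grasp point (between the pads) lies 11 mm behind it (r.finger_overhang is the distance from the TCP to the fingertips, in m); z points along the fingers, y is the line along which they close (so a half turn about z gives the same grasp; the last joint's range is limited). The gripper opens to 87 mm and grips with 3 to 60 N. Pads are 19 mm wide; open, the fingers measure 117 mm over their backs; the gripper's body (75 mm by 190 mm) begins 51 mm behind the grasp point.
Start: joints at [1.28, 0.332, -0.065, 1.46, 0.022, 1.35, -0.088], TCP at [0.165, -0.603, 0.231] pointing down, gripper open.
Joint ranges: [-2.6, 2.6], [-0.5, 2.12], [-1.47, 1.34], [0.16, 2.42], [-1.27, 4.41], [0.06, 2.06], [-2.6, 2.6]. Speed limits (rad/s): [2.22, 2.22, 2.79, 2.79, 3.14, 3.14, 3.14].

## Interface

Orientations are given as a unit quaternion [x, y, z, w].
In Python, from bench import r, vision gives the robot as it stands.
- The arm moves only by the tool drive_tool, never from a script. Its argument "series" is a list of rows, each a list of 2 entries, a list of its own where there are three numbers: the shift along the world's x, y, z in cm, then the turn about the world's z in degrees. A call has exactly 10 rows; each row shifts and turns the commanded pose from where the row before left it; what a row does not reach is not made up. A row lasts 1/8 s, in which the tool goes at most 62.5 mm and 10.7 degrees, less where a joint would pass 70% of its speed; a pose out of reach is approached as far as the arm can. A call with a gripper value outside its range is refused whole. "hand" is the closure, from 0 (fully open) to 1 (shut), set as the call begins (left out, the last holds). The fingers move at their own pace and stop on an object; "newtons" is the grip in N (left out, the last holds). Time passes only in rows, so rows that do not move let the fingers close, or fill a call up. It gives the time, the measured TCP pose, the force, the opening and the grip force at its end, in the units of the state.
- r.read_state(): the state, without advancing time (a new reading comes with each control period).
- vision.camera(name): name is "scene" or "top" or "wrist"; returns a dict with "color" (400x640x3 uint8, red, green, blue), "intrinsics" (3x3 intrinsics, pixels), "R" (3x3) and "t" (3): a world point X has camera coordinates R X + t; the wrist camera has in their place "mount" (4x4, takes a point from camera to tool coordinates, whose origin is the TCP and whose axes are the flange's). Camera axes: x right, y down, z forward; pixel columns grow to the right and rows downward; lengths in m; the calibration is good to about 2 mm. A picture is of the moment at which its call begins: read the wrist's pose just before it. There is no depth.
- r.close_job(): hands the job in; it is judged then, once.
The state is a dict: "time": time; "joint_positions": joint angles; "joint_vel": joint speeds; "joint_torque": joint torques, N m; "ee_pos": TCP position; "eef_rot": TCP orientation; "ft_force": force on the tool from outside, world axes, zero at the start; "torque": the same for the moment, N m; "width": finger opening in m; "grip_force": force on a finger pad.
Only numpy, scipy, OpenCV 4.12 (cv2) and the standard library are available. Lean on these libraries where they do the work, as an engineer would, in place of code of your own. Each camera call takes 0.05 s, during which the arm holds its last target. There are 200 camera calls.

## Task

Carry the nested lid set (white inner lid with the blue outer lid lying on it) by the inner lid's yellow knob over to the open steel canister, lower it gently until the inner lid sits fully home, and let the knob go. Then take the blue outer lid alone by its collar and lift it straight up, leaving the inner lid seated, and finish while still holding the outer lid level and still, at least 8 cm above where it lay, over the canister. Keep the two lids together until they are on the canister, do not shift the canister, and disturb nothing else on the counter.

Things in the scene. Friction and masses are not known exactly. Their poses are not given: they have to be found in the camera images.
- canister: Loose open round steel canister, 0.9 kg, standing upright: outer diameter 100 mm, height 90 mm, wall 4 mm, bore 92 mm, with small cartons below 52 mm inside it. Origin at the centre of its underside, z up; the rim is 90 mm above it.
- inner_lid: Loose white lid, 0.25 kg; at start stands on its plug on the counter. Origin: centre of underside, z up. Upwards: plug dia 86 mm (chamfered to 80 at foot) 0-14 mm; disc dia 100, 14-22 mm; central yellow knob, upright cylinder dia 22, 22-86 mm. Plug fits the canister's bore 3 mm loose all round; fully home, disc on the rim, origin 76 mm above the canister's origin.
- outer_lid: Loose blue lid, 0.2 kg, lying on the inner lid's disc by weight only (3.5 mm side play). Origin: centre of skirt's underside, z up. Upwards: skirt dia 114 (inside 107) 0-7 mm; plate dia 114, 7-12 mm; collar dia 56, 12-36 mm; 40 mm hole right through, the knob stands up through it 35 mm above the collar. Nested: origin 15 mm above the inner lid's; rides along with it.
- pill_bottle: Bystander: amber jar with white cap, diameter 42 mm, 75 mm high; origin at the centre of its underside.
- carton: Bystander: white and green carton lying flat, 75 x 45 x 26 mm; origin at the centre of its underside.
- jar: Bystander: white jar with blue cap, diameter 52 mm, 70 mm high; origin at the centre of its underside.
- spatula: Bystander: spatula 170 mm long lying on the counter.
- ampoule_box: Bystander: flat white and orange box, 110 x 60 x 30 mm; origin at the centre of its underside.
Things that resemble listed ones, but are neither listed nor needed, are in the scene too. There is more than one size of the outer_lid; the job needs the largest.

How it is judged:
On the way, in this order (a step that is already met when the one before it is completed fails the run):
1. the lid set is lifted off the counter, the outer lid still lying on the inner lid (height (world z) of inner_lid above 0.03 m and z of outer_lid in the frame of inner_lid below 0.02 m and horizontal distance between outer_lid and inner_lid below 0.008 m), for 0.1 s.
2. the nested lid set sits fully home on the canister and the knob has been let go (horizontal distance between inner_lid and canister below 0.006 m and z of inner_lid in the frame of canister between 0.073 and 0.079 m and angle between inner_lid's own z axis and vertical below 0.05 rad and z of outer_lid in the frame of inner_lid below 0.02 m and contact force between the fingers and inner_lid below 0.1 N), for 0.2 s.
At the end, for the whole second after the job is handed in: Inner lid home on the canister (6 mm off centre, 3 mm height, 0.05 rad), still, untouched; outer lid in the fingers, origin over 80 mm above the inner lid's, within 60 mm of the canister's axis, level to 0.2 rad, still, clear of the inner lid; canister upright, moved under 20 mm (horizontal distance between inner_lid and canister below 0.006 m and z of inner_lid in the frame of canister between 0.073 and 0.079 m and angle between each of inner_lid, canister's own z axis and vertical below 0.05 rad and linear speed of inner_lid below 0.02 m/s and contact force between each of the arm, the fingers and inner_lid below 0.1 N and z of outer_lid in the frame of inner_lid above 0.08 m and horizontal distance between outer_lid and canister below 0.06 m and angle between outer_lid's own z axis and vertical below 0.2 rad and linear speed of outer_lid below 0.03 m/s and contact force between the fingers and outer_lid above 1 N and contact force between outer_lid and inner_lid below 0.05 N and distance of canister from where it was at the start of the episode below 0.02 m); the arm keeps its last pose, push and grip.
It fails at once if the outer lid is taken off the inner lid while the inner lid is not fully home on the canister ((z of outer_lid in the frame of inner_lid above 0.03 m or horizontal distance between outer_lid and inner_lid above 0.02 m) and (horizontal distance between inner_lid and canister above 0.007 m or z of inner_lid in the frame of canister above 0.081 m or angle between inner_lid's own z axis and vertical above 0.08 rad)).
It fails at once if the inner lid is pressed or dropped hard onto the canister (over 60 N) (contact force between inner_lid and canister above 60 N).
It fails at once if the lid set is not lowered gently but let go in the air, more than 8 mm above its seat or 12 mm above the counter (contact force between the fingers and inner_lid below 0.05 N and height (world z) of inner_lid above 0.012 m and (z of inner_lid in the frame of canister above 0.084 m or horizontal distance between inner_lid and canister above 0.02 m)).
It fails at once if the canister is shifted more than 30 mm or tipped (distance of canister from where it was at the start of the episode above 0.03 m or angle between canister's own z axis and vertical above 0.15 rad).
It fails at once if a bystander is moved more than 30 mm (distance of any of pill_bottle, carton, jar, spatula, ampoule_box from where it was at the start of the episode above 0.03 m).
It also fails if it takes over 56 s, if anything falls off the work surface, if the arm or the gripper's body presses on something with over 40 N, if the wrist force passes 120 N, or if a joint passes its speed limit or range.

## Working session

There is one attempt and no reset: what is moved stays moved. The work goes in short steps, Python scripts to look and compute and a tool call to move; the robot and the scene stay as the last step left them, time stands still between calls to the robot, and variables do not carry over. Pictures are saved under pics/ and viewed, at most 10 in all, crops included, and the job is handed in when it is done.

Besides the shell and the picture viewer there is one more tool, called after "Emit:" by a JSON object that holds its "fn" and its "kwargs". drive_tool: Moves the arm, as the interface text tells. Its arguments: {"type":"object","properties":{"series":{"type":"array"},"hand":{"type":"number"},"newtons":{"type":"number"}},"required":["series"]}

```bash
mkdir -p pics; python3 - <<'E'
from bench import r, vision
import cv2,pickle
s=r.read_state();print({k:s[k] for k in('time','ee_pos','eef_rot','width','ft_force')})
d={n:vision.camera(n) for n in('scene','top')}
pickle.dump(d,open('c0.pkl','wb'))
for n in d: cv2.imwrite(f'pics/{n}0.png',d[n]['color'][:,:,::-1]); print(d[n]['intrinsics'],d[n]['R'],d[n]['t'])
E
```

```text
{'time': 0.0, 'ee_pos': array([ 0.16525832, -0.60237367,  0.22978084]), 'eef_rot': array([ 9.91046993e-01,  1.33511754e-01, -1.38262718e-04, -6.71338974e-04]), 'width': 0.08713419264764362, 'ft_force': array([ 0.18740211, -0.92260213,  0.55754351])}
[[367.52495032   0.         316.19517042]
 [  0.         367.52495032 197.85579756]
 [  0.           0.           1.        ]] [[ 0.72489235  0.68873047  0.01346932]
 [ 0.45470559 -0.46370891 -0.76040573]
 [-0.51746875  0.55733687 -0.64930864]] [-0.41012691 -0.20824404  1.23042242]
[[369.39963498   0.         320.04653866]
 [  0.         369.39963498 201.07197481]
 [  0.           0.           1.        ]] [[ 0.00808904 -0.99966931  0.02440961]
 [-0.99722451 -0.00987118 -0.07379589]
 [ 0.07401243 -0.02374493 -0.99697459]] [-0.01302821  0.53695515  1.16893293]
```

View pics/scene0.png

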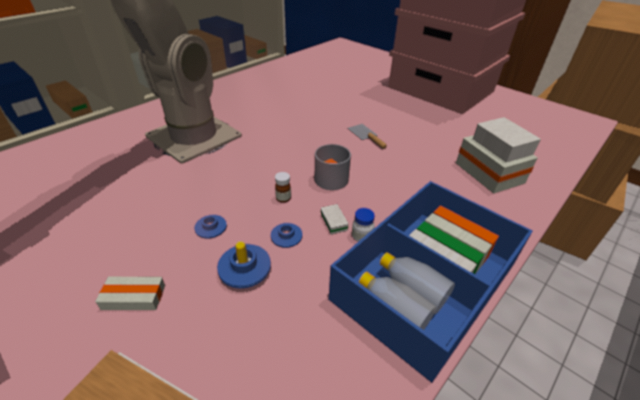

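View pics/top0.png

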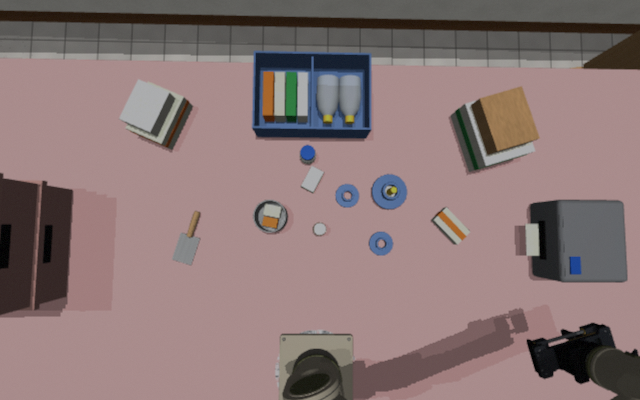

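Candidates for the outer lid in the top view: (389,191), large, with the yellow knob through it; (347,195), small ring; (381,243), small ring. I choose (389,191). The yellow bottle caps in the tray at (328,118) and (350,118) are not the knob. The canister is at (271,217).

```bash
cat > h.py <<'E'
import numpy as np,cv2
def ray(c,uv):
    K=c['intrinsics'];d=np.linalg.inv(K)@[*uv,1.]
    return -c['R'].T@c['t'], c['R'].T@d
def plane(c,uv,z):
    o,d=ray(c,uv);return (o+d*(z-o[2])/d[2])
def blobs(m,amin=15):
    n,l,s,ce=cv2.connectedComponentsWithStats(m.astype(np.uint8));return [(s[i],ce[i],l==i) for i in range(1,n) if s[i][4]>=amin]
def hsv(c): return cv2.cvtColor(c['color'],cv2.COLOR_RGB2HSV)
def fitc(P):
    A=np.c_[2*P,np.ones(len(P))];s=np.linalg.lstsq(A,(P**2).sum(1),rcond=None)[0];return s[:2],np.sqrt(s[2]+s[:2]@s[:2])
def outline(c,m,z):
    k=max(cv2.findContours(m.astype(np.uint8),cv2.RETR_EXTERNAL,cv2.CHAIN_APPROX_NONE)[0],key=len)[:,0]
    return fitc(np.array([plane(c,p,z)[:2] for p in cv2.convexHull(k)[:,0]]))
E
python3 - <<'E'
from h import *;import pickle
d=pickle.load(open('c0.pkl','rb'))
for n in d:
    c=d[n];h=hsv(c);H,S,V=[h[...,i].astype(int) for i in range(3)]
    for nm,m in(('yellow',(H>20)&(H<35)&(S>130)&(V>90)),('blue',(H>100)&(H<125)&(S>120)),('grey',(S<75)&(V<150))):
        for s,ce,mm in blobs(m,8 if nm=='yellow' else 60):
            z={'yellow':.07,'blue':.024,'grey':.09}[nm]
            if nm=='grey' and n=='scene' and not(300<ce[0]<360 and 140<ce[1]<200):continue
            if s[4]<6000: print(n,nm,s[:5],ce.round(1),plane(c,ce,z).round(3),outline(c,mm,z))
c=d['top']['color'][150:265,240:420];cv2.imwrite('pics/crop.png',cv2.resize(c[:,:,::-1],None,fx=4.4,fy=4.4,interpolation=cv2.INTER_CUBIC))
E
```

```text
scene yellow [236 242  11  21 173] [240.9 251.9] [ 0.577 -0.237  0.07 ] (array([ 0.57667336, -0.23724867]), np.float64(0.022810409060682144))
scene yellow [381 253  14  15 131] [386.6 259.5] [ 0.804 -0.045  0.07 ] (array([ 0.80691105, -0.04442002]), np.float64(0.016991921638803524))
scene yellow [360 272  14  15 127] [366.  278.9] [ 0.803 -0.112  0.07 ] (array([ 0.8046841 , -0.11180798]), np.float64(0.014760728936834762))
scene blue [ 285    0  115   54 4871] [339.9  21.7] [-0.48   1.305  0.024] (array([-0.5086219 ,  1.37492288]), np.float64(0.5788096220409432))
scene blue [   0   62   54   72 1946] [20.6 97.5] [-0.655 -0.321  0.024] (array([-0.72247594, -0.2236543 ]), np.float64(0.31668157756875315))
scene blue [356 208  18  17 248] [364.3 216.2] [0.666 0.067 0.024] (array([0.66432422, 0.06681169]), np.float64(0.027351501519353158))
scene blue [206 216  20  21 218] [216.9 226.7] [ 0.437 -0.208  0.024] (array([ 0.42571152, -0.2137921 ]), np.float64(0.03233775698399061))
scene blue [272 224  29  23 485] [286.2 235.2] [ 0.575 -0.112  0.024] (array([ 0.57370528, -0.11029723]), np.float6
[... 3140 characters left out ...]
711713068682144))
top grey [172 212  29  54 626] [186.5 247.3] [0.39 0.39 0.09] (array([0.41209211, 0.38412168]), np.float64(0.06663588978510927))
top grey [430 216  27  29 138] [442.1 230.4] [ 0.446 -0.378  0.09 ] (array([ 0.44735977, -0.38607026]), np.float64(0.05112207270156212))
top grey [514 225  13  31 346] [520.3 240.2] [ 0.418 -0.618  0.09 ] (array([ 0.41764955, -0.62262502]), np.float64(0.040885748846465356))
top grey [368 231  26  25  79] [379.9 242.4] [ 0.409 -0.188  0.09 ] (array([ 0.40689523, -0.18954699]), np.float64(0.03750245952036369))
top grey [ 526  322  114   78 4388] [592.  360.9] [ 0.061 -0.823  0.09 ] (array([ 0.04541015, -0.79867098]), np.float64(0.15667990528455886))
```

View pics/crop.png

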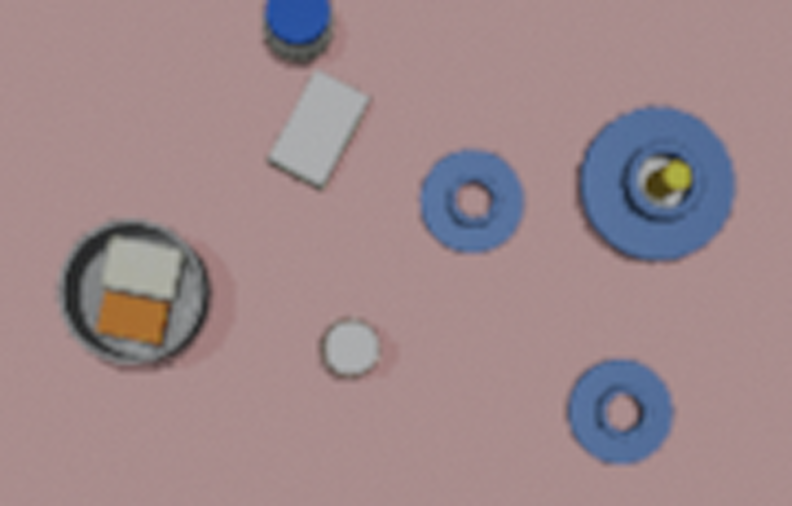

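The crop shows the large blue lid with the yellow knob in its hole at crop (676,178), two smaller lids at (472,201) and (620,411), and the canister at (135,292). I'm moving over the knob.

Emit:
{"fn": "drive_tool", "kwargs": {"series": [[[3, 3, 1], 0], [[4, 3.7, 1], 0], [[4.2, 3.8, 1], 0], [[4.2, 3.8, 1], 0], [[4.2, 3.8, 0], 0], [[4.2, 3.8, 0], 0], [[4.2, 3.8, 0], 0], [[4.2, 3.8, 0], 0], [[4.2, 3.8, 0], 0], [[2, 2, 0], 0]], "hand": 0, "newtons": 25}}

```text
time: 1.35
ee_pos: [0.5513, -0.2464, 0.27]
eef_rot: [0.991, 0.135, 0.0, -0.001]
ft_force: [-0.9, -0.9, -1.3]
width: 0.0869
grip_force: 0.0
```

Emit:
{"fn": "drive_tool", "kwargs": {"series": [[[0, 0, -1], 0], [[0, 0, -1], 0], [[0, 0, -1], 0], [[0, 0, -1], 0], [[0, 0, 0], 0], [[0, 0, 0], 0], [[0, 0, 0], 0], [[0, 0, 0], 0], [[0, 0, 0], 0], [[0, 0, 0], 0]]}}

```text
time: 2.6
ee_pos: [0.5494, -0.2497, 0.2306]
eef_rot: [0.991, 0.133, 0.0, 0.0]
ft_force: [0.2, -1.5, -0.4]
width: 0.0872
grip_force: 0.0
```

```bash
cat >> h.py <<'E'
from scipy.spatial.transform import Rotation as Ro
def wrist(r,vision):
    s=r.read_state();c=dict(vision.camera('wrist'));T=np.eye(4);T[:3,:3]=Ro.from_quat(s['eef_rot']).as_matrix();T[:3,3]=s['ee_pos']
    W=np.linalg.inv(T@c['mount']);c['R']=W[:3,:3];c['t']=W[:3,3];return s,c
E
python3 - <<'E'
from bench import r, vision
from h import *
s,c=wrist(r,vision);print(s['time'],s['ee_pos'],s['ft_force'],s['width'],c['mount'])
cv2.imwrite('pics/w1.png',c['color'][:,:,::-1])
h=hsv(c);H,S,V=[h[...,i].astype(int) for i in range(3)]
for nm,m,z in(('yellow',(H>20)&(H<35)&(S>130)&(V>90),.086),('blue',(H>100)&(H<125)&(S>100),.027)):
    for q,ce,mm in blobs(m,150): print(nm,q,ce,plane(c,ce,z),outline(c,mm,z))
E
```

```text
2.6 [ 0.54943266 -0.24973217  0.23061923] [ 0.15260963 -1.47009289 -0.37855946] 0.08715166619522462 [[-1.65082426e-04 -9.64681597e-01 -2.63418659e-01  7.26601712e-02]
 [ 9.99999920e-01 -2.55151831e-04  3.07714965e-04 -1.29093568e-03]
 [-3.64058717e-04 -2.63418587e-01  9.64681562e-01 -1.54622584e-01]
 [ 0.00000000e+00  0.00000000e+00  0.00000000e+00  1.00000000e+00]]
yellow [298 155  20  26 389] [307.89717224 167.9125964 ] [ 0.57319703 -0.2315101   0.086     ] (array([ 0.57332224, -0.23180585]), np.float64(0.011871009272218251))
yellow [144 248  13  48 222] [148.03153153 271.77027027] [ 0.40726869 -0.08367805  0.086     ] (array([ 0.40922124, -0.12187437]), np.float64(0.04495771741879515))
yellow [481 251  11  45 209] [487.41148325 273.80382775] [ 0.50884514 -0.46445287  0.086     ] (array([ 0.49472782, -0.4339822 ]), np.float64(0.04045638753372147))
blue [ 63   0  35   8 192] [81.88541667  2.74479167] [0.67369943 0.05165529 0.027     ] (array([0.69445882, 0.05815975]), np.float64(0.026527690213916565))
blue [ 177  112   60   60 2489] [206.37484934 141.30534351] [ 0.56290242 -0.10361808  0.027     ] (array([ 0.56180394, -0.10357165]), np.float64(0.03600781539611529))
blue [ 264  116   90   90 5423] [308.73741472 159.86962936] [ 0.57414613 -0.23039064  0.027     ] (array([ 0.57131337, -0.23106494]), np.float64(0.055643424655347405))
blue [246 242  41  16 495] [264.44040404 250.26666667] [ 0.43989711 -0.20376801  0.027     ] (array([ 0.42858569, -0.20802802]), np.float64(0.026124657763482707))
blue [248 284  33   6 152] [263.95394737 286.07894737] [ 0.38611591 -0.21502933  0.027     ] (array([ 0.41099159, -0.20829335]), np.float64(0.03197909068444744))
```

View pics/w1.png

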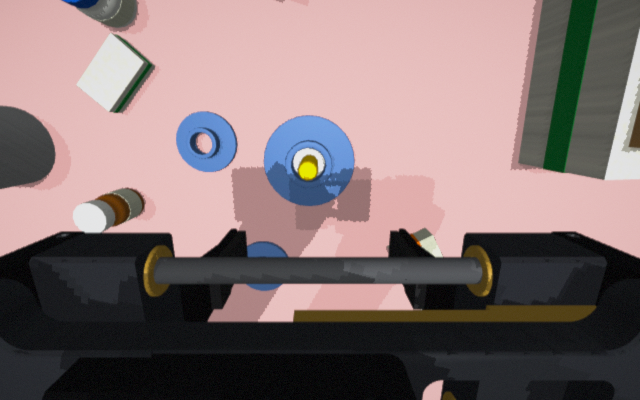

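The wrist view shows the knob at (308,168) in the big lid, between the pads' line of approach. It lies at (0.573,-0.2315). I'll align and descend.

Emit:
{"fn": "drive_tool", "kwargs": {"series": [[[0.8, 0.6, -0.5], 0], [[0.8, 0.6, -1], 0], [[0.8, 0.6, -1.5], 0], [[0, 0, -2], 0], [[0, 0, -2], 0], [[0, 0, -2], 0], [[0, 0, -1], 0], [[0, 0, 0], 0], [[0, 0, 0], 0], [[0, 0, 0], 0]]}}

```text
time: 3.9
ee_pos: [0.5738, -0.2319, 0.1314]
eef_rot: [0.991, 0.133, 0.001, 0.0]
ft_force: [-0.5, -0.1, 0.6]
width: 0.0871
grip_force: 0.0
```

Emit:
{"fn": "drive_tool", "kwargs": {"series": [[[0, 0, -1], 0], [[0, 0, -1.5], 0], [[0, 0, -1.5], 0], [[0, 0, -1.5], 0], [[0, 0, -0.7], 0], [[0, 0, -0.3], 0], [[0, 0, 0], 0], [[0, 0, 0], 0], [[0, 0, 0], 0], [[0, 0, 0], 0]]}}

```text
time: 5.15
ee_pos: [0.5735, -0.2318, 0.0658]
eef_rot: [0.991, 0.133, 0.0, 0.0]
ft_force: [0.2, -0.8, 0.5]
width: 0.0871
grip_force: 0.0
```

Emit:
{"fn": "drive_tool", "kwargs": {"series": [[[0, 0, 0], 0], [[0, 0, 0], 0], [[0, 0, 0], 0], [[0, 0, 0], 0], [[0, 0, 0], 0], [[0, 0, 0], 0], [[0, 0, 0], 0], [[0, 0, 0], 0], [[0, 0, 0], 0], [[0, 0, 0], 0]], "hand": 1, "newtons": 30}}

```text
time: 6.4
ee_pos: [0.5734, -0.2319, 0.0655]
eef_rot: [0.991, 0.133, 0.0, 0.0]
ft_force: [0.8, -1.0, -1.0]
width: 0.0209
grip_force: 30.0
```

Emit:
{"fn": "drive_tool", "kwargs": {"series": [[[0, 0, 0.3], 0], [[0, 0, 0.7], 0], [[0, 0, 1.5], 0], [[0, 0, 2], 0], [[0, 0, 2.5], 0], [[0, 0, 2.5], 0], [[0, 0, 2.5], 0], [[0, 0, 1.5], 0], [[0, 0, 1], 0], [[0, 0, 0.5], 0]]}}

```text
time: 7.65
ee_pos: [0.5733, -0.2317, 0.2158]
eef_rot: [0.991, 0.133, -0.0, 0.0]
ft_force: [0.5, -0.8, -4.7]
width: 0.0213
grip_force: 30.0
```

```bash
python3 - <<'E'
from bench import r, vision
from h import *
s,c=wrist(r,vision);print(s['time'],s['ee_pos'],s['ft_force'],s['width'],s['grip_force'])
cv2.imwrite('pics/w2.png',c['color'][:,:,::-1])
for n in('scene','top'):
    c=vision.camera(n);h=hsv(c);H,S,V=[h[...,i].astype(int) for i in range(3)]
    for q,ce,mm in blobs((H>100)&(H<125)&(S>110),400): 
        if q[4]<3000: print(n,q,outline(c,mm,.177))
E
```

```text
7.65 [ 0.57332908 -0.2317257   0.21584501] [ 0.51713202 -0.75678647 -4.69519161] 0.021301495313160394 29.99946693270772
scene [   0   62   54   72 1956] (array([-0.3088076 , -0.38730342]), np.float64(0.2186522886905807))
scene [ 196  197   68   40 1601] (array([ 0.57674023, -0.24776042]), np.float64(0.0594304122566872))
scene [272 224  30  23 505] (array([ 0.68556636, -0.20603182]), np.float64(0.02660948559057292))
```

View pics/w2.png

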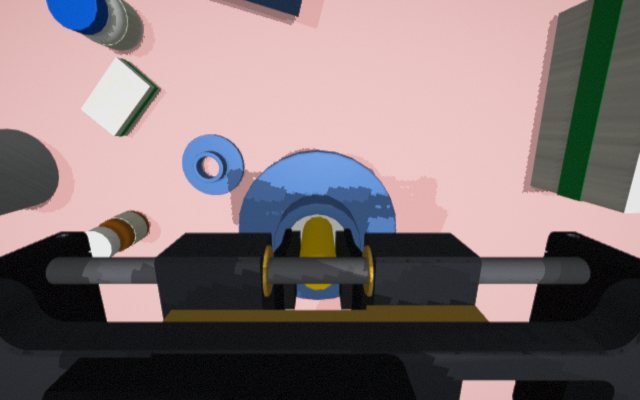

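Held set hangs level: the knob is between the pads at (318,235) and the blue lid is still nested. Next I go beside the canister for a closer look.

Emit:
{"fn": "drive_tool", "kwargs": {"series": [[[-0.4, 1, 0], 0], [[-0.8, 2, 0], 0], [[-1.3, 3, 0], 0], [[-1.5, 3.5, 0], 0], [[-1.5, 3.5, 0], 0], [[-1.5, 3.5, 0], 0], [[-1.5, 3, 0], 0], [[-1, 2, 0], 0], [[-0.5, 1, 0], 0], [[0, 0.5, 0], 0]]}}

```text
time: 9.05
ee_pos: [0.4734, -0.0019, 0.2156]
eef_rot: [0.991, 0.133, 0.0, 0.0]
ft_force: [0.7, -1.0, -3.9]
width: 0.021
grip_force: 30.0
```

Emit:
{"fn": "drive_tool", "kwargs": {"series": [[[0, 0, 0], 0], [[0, 0, 0], 0], [[0, 0, 0], 0], [[0, 0, 0], 0], [[0, 0, 0], 0], [[0, 0, 0], 0], [[0, 0, 0], 0], [[0, 0, 0], 0], [[0, 0, 0], 0], [[0, 0, 0], 0]]}}

```text
time: 10.3
ee_pos: [0.4734, -0.0017, 0.2155]
eef_rot: [0.991, 0.134, -0.0, 0.0]
ft_force: [-0.1, -0.2, -3.7]
width: 0.0211
grip_force: 30.0
```

```bash
python3 - <<'E'
from bench import r, vision
from h import *
s,c=wrist(r,vision);print(s['time'],s['ee_pos'],s['ft_force'],s['grip_force'])
im=c['color'][:,:,::-1].copy()
print([np.linalg.multi_dot([c['intrinsics'],c['R']@p+c['t']])[:2]/(c['R']@p+c['t'])[2] for p in np.array([[.483,.142,.09],[.533,.142,.09],[.483,.192,.09],[.433,.142,.09]])])
cv2.imwrite('pics/w3.png',im)
import pickle;pickle.dump(c,open('w3.pkl','wb'))
E
```

```text
10.3 [ 0.47337915 -0.00173611  0.21554895] [-0.1408012  -0.24005898 -3.72526173] 29.999508860463493
[array([177.96138044, 150.70224341]), array([185.59666034,  97.79894881]), array([125.6337686 , 136.68240876]), array([170.99564434, 198.96640584])]
```

View pics/w3.png

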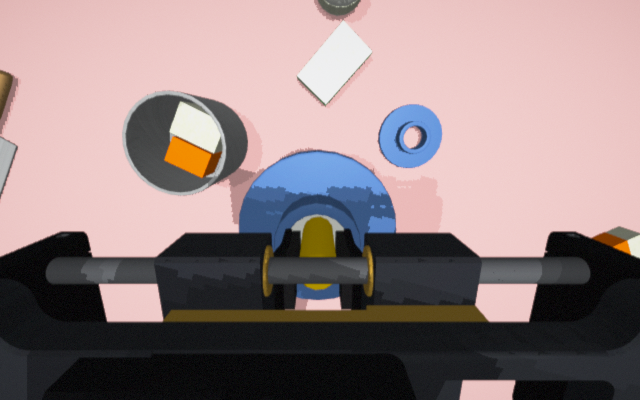

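```bash
python3 - <<'E'
from h import *;import pickle
from scipy.optimize import least_squares as LS
c=pickle.load(open('w3.pkl','rb'));h=hsv(c);H,S,V=[h[...,i].astype(int) for i in range(3)]
print([tuple(h[142,x]) for x in range(116,134,2)],[tuple(h[142,x]) for x in range(216,256,4)])
def arc(m,z,R,sel):
    k=max(cv2.findContours(m.astype(np.uint8),cv2.RETR_EXTERNAL,cv2.CHAIN_APPROX_NONE)[0],key=len)[:,0]
    k=k[sel(k)];P=np.array([plane(c,p,z)[:2] for p in k])
    q=LS(lambda v:np.hypot(*(P-v[:2]).T)-v[2],[*P.mean(0),R],loss='soft_l1',f_scale=.001).x
    q2=LS(lambda v:np.hypot(*(P-v[:2]).T)-R,q[:2],loss='soft_l1',f_scale=.001)
    print(len(k),q,q2.x,np.abs(q2.fun).mean())
can=np.zeros(H.shape,bool);can[80:205,110:260]=1
arc(can&(((S<40)&(V<190))),.09,.05,lambda k:k[:,0]<185)
ring=can&(S<40)&(V>130)&(V<210)
arc(ring,.09,.05,lambda k:k[:,0]<175)
b=(H>100)&(H<125)&(S>80);b[:,:236]=0;b[:,400:]=0;b[:148]=0
arc(b,.177,.057,lambda k:(k[:,1]<225)&((abs(k[:,0]-318)>45)|(k[:,1]<165)))
E
```

```text
[(np.uint8(1), np.uint8(38), np.uint8(239)), (np.uint8(1), np.uint8(40), np.uint8(240)), (np.uint8(1), np.uint8(39), np.uint8(240)), (np.uint8(1), np.uint8(29), np.uint8(220)), (np.uint8(100), np.uint8(4), np.uint8(193)), (np.uint8(80), np.uint8(7), np.uint8(107)), (np.uint8(100), np.uint8(11), np.uint8(67)), (np.uint8(120), np.uint8(4), np.uint8(67)), (np.uint8(98), np.uint8(15), np.uint8(70))] [(np.uint8(34), np.uint8(9), np.uint8(240)), (np.uint8(35), np.uint8(29), np.uint8(96)), (np.uint8(90), np.uint8(3), np.uint8(193)), (np.uint8(105), np.uint8(7), np.uint8(73)), (np.uint8(90), np.uint8(7), np.uint8(73)), (np.uint8(90), np.uint8(4), np.uint8(72)), (np.uint8(75), np.uint8(7), np.uint8(72)), (np.uint8(110), np.uint8(10), np.uint8(75)), (np.uint8(1), np.uint8(58), np.uint8(226)), (np.uint8(1), np.uint8(53), np.uint8(234))]
196 [0.48729709 0.14583069 0.04795064] [0.48748498 0.1432961 ] 0.0010958516186728273
147 [0.48732508 0.14641329 0.04889479] [0.48747513 0.14502776] 0.0004557133206258151
209 [ 4.72505267e-01 -2.63814092e-04  5.53038059e-02] [ 0.47048009 -0.00080634] 0.0005756010867877906
```

```bash
python3 - <<'E'
from h import *;import pickle
from scipy.optimize import least_squares as LS
d=pickle.load(open('c0.pkl','rb'));d['w']=pickle.load(open('w3.pkl','rb'))
for n,g,vr in(('w',(.487,.1455),(130,225)),('top',(.485,.144),(120,200)),('scene',(.487,.145),(110,200))):
    c=d[n];h=hsv(c)
    # bright ring: per-angle peak of V near radius 48 mm on the rim plane
    P=[]
    for it in range(3):
        P=[]
        for a in np.linspace(0,2*np.pi,120,endpoint=False):
            rr=np.arange(.038,.060,.0005);X=np.array([[g[0]+q*np.cos(a),g[1]+q*np.sin(a),.09] for q in rr])
            Y=X@c['R'].T+c['t'];uv=(Y@c['intrinsics'].T);uv=(uv[:,:2]/uv[:,2:]).astype(np.float32)
            s=cv2.remap(h,uv[None,:,0],uv[None,:,1],cv2.INTER_LINEAR)[0].astype(float)
            w=((s[:,1]<28)&(s[:,2]>vr[0])&(s[:,2]<vr[1]));
            if 1<=w.sum()<14: P.append(X[w].mean(0)[:2])
        P=np.array(P);q=LS(lambda v:np.hypot(*(P-v[:2]).T)-v[2],[*g,.048],loss='soft_l1',f_scale=.001);g=q.x[:2]
    print(n,len(P),q.x,np.abs(q.fun).mean())
E
```

```text
w 120 [0.48703301 0.14687671 0.04744411] 0.000411031671476214
top 84 [0.48750753 0.1488001  0.04689877] 0.0015158097385569106Traceback (most recent call last):
  File "<stdin>", line 16, in <module>
    return func(*args, **kwargs)
    vector_fun = VectorFunction(
        fun_wrapped,
    ...<6 lines>...
        workers=workers
    )
    self._update_fun()
    ~~~~~~~~~~~~~~~~^^
    self.f = self.fun_wrapped(xp_copy(self.x))
             ~~~~~~~~~~~~~~~~^^^^^^^^^^^^^^^^^
    return np.atleast_1d(self.fun(x))
                         ~~~~~~~~^^^
    return self.f(x, *self.args, **self.kwargs)
           ~~~~~~^^^^^^^^^^^^^^^^^^^^^^^^^^^^^^
  File "<stdin>", line 16, in <lambda>
ValueError: operands could not be broadcast together with shapes (0,) (2,)
```

Emit:
{"fn": "drive_tool", "kwargs": {"series": [[[0.1, 0.8, 0], 0], [[0.2, 1.8, 0], 0], [[0.2, 2.5, 0], 0], [[0.2, 2.7, 0], 0], [[0.2, 2.7, 0], 0], [[0.2, 2.2, 0], 0], [[0.2, 1.4, 0], 0], [[0.06, 0.7, 0], 0], [[0, 0, 0], 0], [[0, 0, 0], 0]]}}

```text
time: 11.6
ee_pos: [0.4871, 0.1454, 0.2155]
eef_rot: [0.991, 0.133, -0.0, 0.0]
ft_force: [-0.4, -1.1, -3.8]
width: 0.021
grip_force: 30.0
```

Emit:
{"fn": "drive_tool", "kwargs": {"series": [[[0, 0, -0.3], 0], [[0, 0, -0.6], 0], [[0, 0, -1], 0], [[0, 0, -1], 0], [[0, 0, -1], 0], [[0, 0, -0.6], 0], [[0, 0, -0.3], 0], [[0, 0, 0], 0], [[0, 0, 0], 0], [[0, 0, 0], 0]]}}

```text
time: 12.85
ee_pos: [0.4872, 0.1463, 0.1679]
eef_rot: [0.991, 0.133, 0.0, 0.0]
ft_force: [0.2, -0.2, -4.1]
width: 0.0207
grip_force: 30.0
```

```bash
python3 - <<'E'
from bench import r, vision
from h import *
print(r.read_state()['ee_pos'])
c=vision.camera('scene');a=c['color'][100:210,270:400]
cv2.imwrite('pics/s4.png',cv2.resize(a[:,:,::-1],None,fx=5,fy=5,interpolation=cv2.INTER_CUBIC))
E
```

```text
[0.48716489 0.14630311 0.16785826]
```

View pics/s4.png

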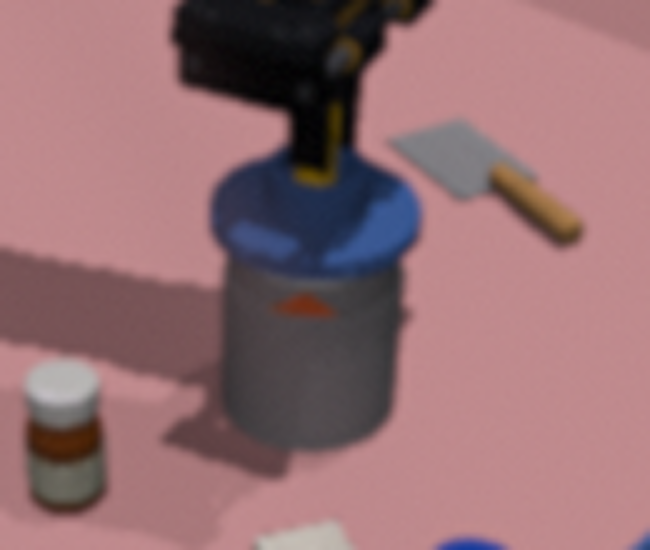

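The crop shows the set centred over the canister (lid centre near column 315, canister near 312). I'm lowering it slowly and watching the force.

Emit:
{"fn": "drive_tool", "kwargs": {"series": [[[0, 0, -0.2], 0], [[0, 0, -0.2], 0], [[0, 0, -0.2], 0], [[0, 0, -0.2], 0], [[0, 0, -0.2], 0], [[0, 0, -0.2], 0], [[0, 0, -0.2], 0], [[0, 0, -0.2], 0], [[0, 0, -0.1], 0], [[0, 0, 0], 0]]}}

```text
time: 14.15
ee_pos: [0.4872, 0.1462, 0.1506]
eef_rot: [0.991, 0.133, 0.0, 0.0]
ft_force: [2.4, -0.3, -3.8]
width: 0.0212
grip_force: 30.0
```

Emit:
{"fn": "drive_tool", "kwargs": {"series": [[[0.1, 0, 0], 0], [[0.05, 0, -0.1], 0], [[0, 0, -0.1], 0], [[0, 0, -0.1], 0], [[0, 0, -0.1], 0], [[0, 0, -0.1], 0], [[0, 0, -0.1], 0], [[0, 0, -0.1], 0], [[0, 0, 0], 0], [[0, 0, 0], 0]]}}

```text
time: 15.4
ee_pos: [0.4885, 0.1463, 0.1436]
eef_rot: [0.991, 0.134, 0.0, 0.0]
ft_force: [0.6, 0.3, -3.8]
width: 0.021
grip_force: 30.0
```

Emit:
{"fn": "drive_tool", "kwargs": {"series": [[[0, 0, -0.05], 0], [[0, 0, -0.05], 0], [[0, 0, -0.05], 0], [[0, 0, -0.05], 0], [[0, 0, 0], 0], [[0, 0, 0], 0], [[0, 0, 0], 0], [[0, 0, 0], 0], [[0, 0, 0], 0], [[0, 0, 0], 0]]}}

```text
time: 16.65
ee_pos: [0.4885, 0.1463, 0.1416]
eef_rot: [0.991, 0.134, 0.0, 0.0]
ft_force: [0.1, 0.0, -4.3]
width: 0.0208
grip_force: 30.0
```

Emit:
{"fn": "drive_tool", "kwargs": {"series": [[[0, 0, -0.03], 0], [[0, 0, -0.03], 0], [[0, 0, -0.03], 0], [[0, 0, 0], 0], [[0, 0, 0], 0], [[0, 0, 0], 0], [[0, 0, 0], 0], [[0, 0, 0], 0], [[0, 0, 0], 0], [[0, 0, 0], 0]]}}

```text
time: 17.9
ee_pos: [0.4886, 0.1462, 0.1414]
eef_rot: [0.991, 0.133, 0.0, 0.0]
ft_force: [-4.5, -3.1, 7.1]
width: 0.0208
grip_force: 30.0
```

The wrist force swung from -4 N to +7 N, so the lid is seated. I'm opening the gripper and looking.

Emit:
{"fn": "drive_tool", "kwargs": {"series": [[[0, 0, 0], 0], [[0, 0, 0], 0], [[0, 0, 0], 0], [[0, 0, 0], 0], [[0, 0, 0], 0], [[0, 0, 0], 0], [[0, 0, 0], 0], [[0, 0, 0], 0], [[0, 0, 0], 0], [[0, 0, 0], 0]], "hand": 0}}

```text
time: 19.15
ee_pos: [0.4885, 0.1462, 0.1407]
eef_rot: [0.991, 0.133, 0.0, 0.0]
ft_force: [0.4, 0.2, -0.5]
width: 0.0869
grip_force: 0.0
```

```bash
python3 - <<'E'
from bench import r, vision
from h import *
s,c=wrist(r,vision);print(s['ee_pos'],s['ft_force'],s['width'])
a=vision.camera('scene')['color'][100:210,270:400]
b=cv2.resize(a,None,fx=3.6,fy=3.6,interpolation=cv2.INTER_CUBIC)
w=cv2.resize(c['color'][100:400,150:490],(448,396))
cv2.imwrite('pics/s5.png',np.hstack([b[:396],w])[:,:800,::-1])
E
```

```text
[0.48850652 0.14624423 0.14069272] [ 0.38359864  0.1599158  -0.53028827] 0.08685901920993036
```

View pics/s5.png

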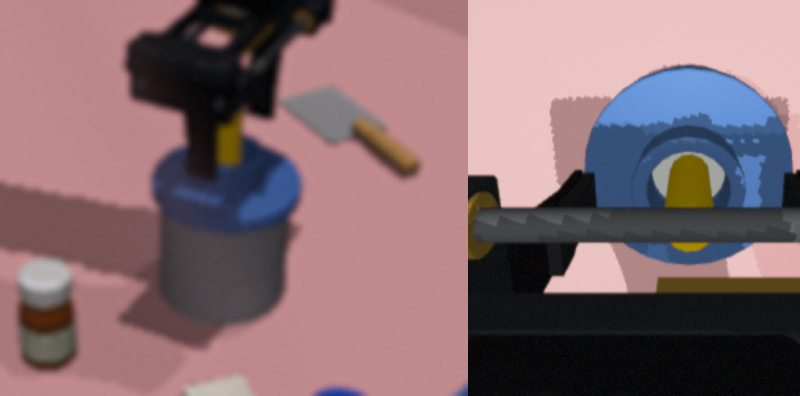

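Lid set sits flush on the canister: the skirt lies over the rim and the knob is free at (690,200) in the right panel. Lowering around the collar.

Emit:
{"fn": "drive_tool", "kwargs": {"series": [[[0, 0, -0.3], 0], [[0, 0, -0.4], 0], [[0, 0, -0.5], 0], [[0, 0, -0.5], 0], [[0, 0, -0.4], 0], [[0, 0, -0.3], 0], [[0, 0, -0.2], 0], [[0, 0, 0], 0], [[0, 0, 0], 0], [[0, 0, 0], 0]]}}

```text
time: 20.5
ee_pos: [0.4886, 0.1463, 0.1148]
eef_rot: [0.991, 0.133, 0.0, 0.0]
ft_force: [-0.1, -0.9, -0.0]
width: 0.0872
grip_force: 0.0
```

Emit:
{"fn": "drive_tool", "kwargs": {"series": [[[0, 0, 0], 0], [[0, 0, 0], 0], [[0, 0, 0], 0], [[0, 0, 0], 0], [[0, 0, 0], 0], [[0, 0, 0], 0], [[0, 0, 0], 0], [[0, 0, 0], 0], [[0, 0, 0], 0], [[0, 0, 0], 0]], "hand": 1, "newtons": 20}}

```text
time: 21.75
ee_pos: [0.4885, 0.1463, 0.1147]
eef_rot: [0.991, 0.134, 0.0, 0.0]
ft_force: [-0.2, -0.7, 0.2]
width: 0.0558
grip_force: 20.0
```

Gripped on the 56 mm collar. I'm lifting slowly at first; the target is 11 cm in total.

Emit:
{"fn": "drive_tool", "kwargs": {"series": [[[0, 0, 0.1], 0], [[0, 0, 0.2], 0], [[0, 0, 0.3], 0], [[0, 0, 0.4], 0], [[0, 0, 0.5], 0], [[0, 0, 0.5], 0], [[0, 0, 0.5], 0], [[0, 0, 0.3], 0], [[0, 0, 0.2], 0], [[0, 0, 0], 0]]}}

```text
time: 23.0
ee_pos: [0.4885, 0.1462, 0.1447]
eef_rot: [0.991, 0.133, 0.0, 0.0]
ft_force: [0.0, 0.0, -1.4]
width: 0.0561
grip_force: 20.0
```

Emit:
{"fn": "drive_tool", "kwargs": {"series": [[[0, 0, 0.3], 0], [[0, 0, 0.7], 0], [[0, 0, 1], 0], [[0, 0, 1.2], 0], [[0, 0, 1.3], 0], [[0, 0, 1.2], 0], [[0, 0, 1], 0], [[0, 0, 0.7], 0], [[0, 0, 0.4], 0], [[0, 0, 0.2], 0]]}}

```text
time: 24.25
ee_pos: [0.4884, 0.1463, 0.2247]
eef_rot: [0.991, 0.133, -0.0, 0.0]
ft_force: [-0.4, -0.7, -1.4]
width: 0.0561
grip_force: 20.0
```

Emit:
{"fn": "drive_tool", "kwargs": {"series": [[[0, 0, 0], 0], [[0, 0, 0], 0], [[0, 0, 0], 0], [[0, 0, 0], 0], [[0, 0, 0], 0], [[0, 0, 0], 0], [[0, 0, 0], 0], [[0, 0, 0], 0], [[0, 0, 0], 0], [[0, 0, 0], 0]]}}

```text
time: 25.5
ee_pos: [0.4885, 0.1462, 0.2247]
eef_rot: [0.991, 0.133, 0.0, 0.0]
ft_force: [-0.4, -0.6, -2.0]
width: 0.0561
grip_force: 20.0
```

```bash
python3 - <<'E'
from bench import r, vision
from h import *
s=r.read_state();print(s['ee_pos'],s['ft_force'],s['width'],s['grip_force'])
a=vision.camera('scene')['color'][60:210,260:410]
cv2.imwrite('pics/s6.png',cv2.resize(a,(600,600),interpolation=cv2.INTER_CUBIC)[:,:,::-1])
E
```

```text
[0.48850749 0.1462472  0.22466847] [-0.35957566 -0.56028381 -2.02179636] 0.056070031609369284 19.999877787195146
```

View pics/s6.png

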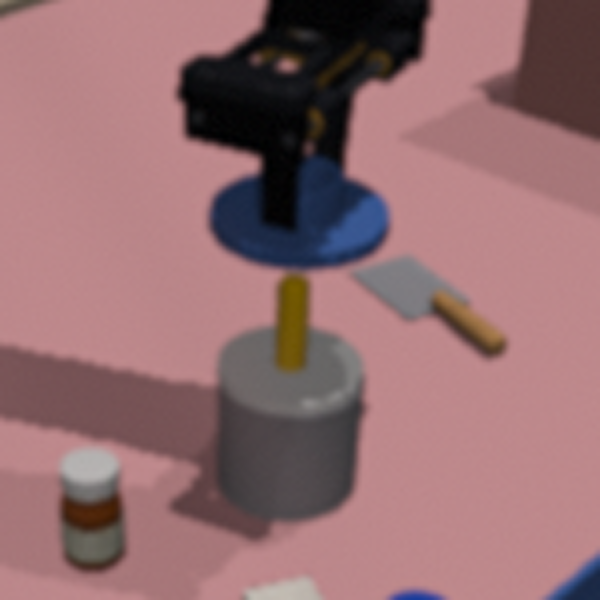

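The picture shows the inner lid seated and level (knob at (292,325)). The outer lid is held level at (300,220), about 12 cm above the inner lid's origin. I'm handing in.

```bash
python3 -c "
from bench import r
print(r.close_job())"
```

```text
the job is handed in; nothing more can be done
None
```

The inner lid is seated on the canister with its knob released, and the job was handed in with the gripper holding the outer lid level and still, raised 11 cm over the canister; the hand-in call returned no verdict.

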